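# Sweep the metal offcuts into the bench pan

### The arm

A 7-joint arm with a two-finger parallel gripper is mounted at the origin on the work surface. World frame = base frame: x ahead of the robot, y to its left, z up, the work surface at z = 0. Lengths are in m, angles in degrees, forces in N, time in s.
With the tool pointing down it reaches from about 0.425 to 0.875 m from the base axis. Payload 4.7 kg.
Tool frame: the origin (TCP) lies midway between the tips of the shut fingers; the grasp point (between the pads) lies env.grip_point_offset behind it (env.grip_point_offset is the distance from the TCP to the grasp point, in m); x points along the fingers, y is the direction in which the jaws open and shut, and the axes are right-handed (so a half turn about x gives the same grasp; the last joint's range is limited). The gripper opens to 87 mm and grips with 3 to 60 N. Pads are 19 mm wide; open, the fingers measure 117 mm over their backs; the gripper's body (75 mm by 190 mm) begins 51 mm behind the grasp point.
Start: joints at [67.615, 18.392, -4.016, 83.108, 1.295, 78.541, -3.26], TCP at [0.256, -0.598, 0.185] pointing down, gripper open.
Joint ranges: [-163.93, 163.93], [-17.29, 119.83], [-79.2, 71.16], [3.27, 140.29], [-89.18, 269.18], [5.43, 117.66], [-154.24, 154.24]. Speed limits (degrees/s): [147.25, 147.25, 180, 180, 180, 180, 180].

### API

Orientations are given as [roll, pitch, yaw] about the fixed x, y, z axes, in that order (R = Rz(yaw) Ry(pitch) Rx(roll)).
In Python, from cell import readout, read_camera, camera_params, sign_off, spot_in, pinpoint, env gives the robot as it stands.
- The arm moves only by the shell command python3 -m pendant 'ROWS' [OPENING] [FORCE]. ROWS is a JSON object of lists of equal length, an entry for each row: "xyz": the shift along the world's x, y, z in m, a list of three; "turn": the turn about the world's z in rad. A call has 1 to 10 rows; each row shifts and turns the pose as measured when the row begins; what a row does not reach is not made up. A row lasts 1/8 s, in which the tool goes at most 62.5 mm and 10.7 degrees, less where a joint would pass 70% of its speed; a pose out of reach is approached as far as the arm can. A call is refused whole if a number of a shift passes 0.0625 or a number of a turn 0.188, either way. A call with a gripper value outside its range is refused whole. OPENING is the opening, from 0 (shut) to 1 (fully open), set as the call begins (- or left out, the last holds). The fingers move at their own pace and stop on an object; FORCE is the grip in N (left out, the last holds). Time passes only in rows, so rows that do not move let the fingers close. It gives the time, the measured TCP pose, the force and the opening at its end, in the units of the state.
- readout.get_obs(): the state, without advancing time (a new reading comes with each control period).
- read_camera(name): name is "scene" or "top" or "wrist"; returns the picture (420x560x3 uint8, red, green, blue); there is no depth.
- camera_params(name): a dict with "fx", "fy", "cx", "cy" (pixels), "k1" (the pictures are not rectified: a ray, as slopes to the right and down, at radius r is drawn at 1 + k1 r^2 times it, then the intrinsics apply), "rvec" (rotation vector, rad) and "tvec" (3), from world to camera coordinates, as OpenCV has them; the wrist camera has in their place "hand_eye" (4x4, takes a point from camera to tool coordinates, whose origin is the TCP and whose axes are the tool frame's). Camera axes: x right, y down, z forward; pixel columns grow to the right and rows downward; lengths in m; the calibration is good to about 2 mm. A picture is of the moment at which its call begins: read the wrist's pose just before it. camera_params takes no time and is no camera call.
- sign_off(): hands the job in, once; it reports no verdict.
Trained networks look in the newest picture that a camera, given by its name, has taken for a name from the list of things; names that differ only in an ending like _2 or _b are one class to them, and where a whole thing is asked for, a point or a joint stands for the part that bears it (a point fixed in the world has none). Each returns a list of dicts, best first, with "score" (0 to 1); they miss things now and then, are a little off and sometimes report something else, mostly with a low value. They report only what shows in the picture. A call takes as long as a camera call. They do not tell look-alikes from the thing itself.
- spot_in(camera, name): "at" ([x, y, z] in m, in the coordinates of the camera as it stood for that picture, good to about 4 mm: the middle of the surface that is visible of it).
- pinpoint(camera, name): "at" ([x, y, z] in m, in the coordinates of the camera as it stood for that picture, good to about 4 mm: a listed point, or the origin of a listed thing).
The state is a dict: "time_s": time; "qpos": joint angles; "joint_velocities": joint speeds; "effort": joint torques, N m; "tool_pos": TCP position; "tool_rot": TCP orientation; "force": force on the tool from outside, world axes, zero at the start; "wrist_torque": the same for the moment, N m; "grip_width": finger opening in m.
Only numpy, scipy, OpenCV 4.12 (cv2) and the standard library are available. Lean on these libraries where they do the work, as an engineer would, in place of code of your own. Each camera call takes 0.05 s, during which the arm holds its last target.

### The job

Take the plywood hand sweeper from its rubber pad and sweep all five aluminium offcuts off the bench into the catch pan, past its sloping lip so that each lies wholly on the pan's floor; move them only with the sweeper, never with the gripper. Then stand the sweeper upright back on its pad, lengthwise and within its edges, and let go. Leave the finished frame, the length of channel and the parts bin where they are.

Things in the scene. Friction and masses are not known exactly. Their poses are not given: they have to be found in the camera images.
- pan: grey sheet-metal catch pan fixed to the bench, 180 mm deep (x), 250 mm wide (y); origin at the centre of its underside; z up. Open mouth at x = -90 mm, +x points into the pan. A ramped lip rises from the bench at x = -90 mm to the flat 3 mm thick floor, which runs from x = -75 mm to the back wall at x = +86 mm. Side and back walls 4 mm thick, 40 mm high; 242 mm clear between side walls.
- pad: grey rubber rest pad fixed to the bench, where the sweeper stands. 100 mm (x) by 200 mm (y) by 4 mm thick; origin at the centre of its underside, z up.
- sweeper_grip (a point): grip of the plywood hand sweeper, 0.2 to 0.35 kg. Point at the centre of the grip, 80 mm above the sweeper's bottom edge, mid-way along it. The sweeper is a solid upright block 34 mm thick (its x axis) by 140 mm long (its y axis) by 50 mm high with a black strip along its bottom, and on its top the grip, a tab 24 mm thick (x) by 60 mm long (y), from 50 to 106 mm above the bottom. z points up. Both long faces sweep alike. It starts standing on the pad.
- sweeper_end_l (a point): middle of the bottom edge at the sweeper's +y end (70 mm from its middle)
- sweeper_end_r (a point): middle of the bottom edge at the sweeper's -y end (70 mm from its middle)
- channel_a_mid (a point): offcut of U channel standing on its sawn end, 28 x 28 mm, 22 mm high, 4 mm walls; plain aluminium; point at the middle of its outline, half-way up; may lie at any yaw
- channel_b_mid (a point): offcut of U channel standing on its sawn end, shorter: 28 x 28 mm, 18 mm high, 4 mm walls; plain aluminium; point at the middle of its outline, half-way up; may lie at any yaw
- angle_mid (a point): offcut of L angle standing on its sawn end, 30 x 30 mm, 20 mm high, 4 mm walls; plain aluminium; point at the middle of its outline, half-way up; may lie at any yaw
- tube_mid (a point): offcut of square tube standing on its sawn end, 26 x 26 mm, 22 mm high, 4 mm walls; plain aluminium; point at the middle of its outline, half-way up; may lie at any yaw
- bar_mid (a point): offcut of solid square bar, 28 x 20 x 20 mm high; plain aluminium; point at the middle of its outline, half-way up; may lie at any yaw
- frame_mid (a point): bystander: finished model, an A of two cream bars on a perforated aluminium channel 140 mm long (y), 45 mm wide (x), 122 mm high in all; point 60 mm above the bench at its middle. Loose.
- channel_stock_mid (a point): bystander: good length of perforated aluminium channel, 100 mm long (y), 30 x 30 mm; point at its centre. Loose.
- parts_bin_mid (a point): bystander: grey open parts bin with fasteners, 100 (x) x 140 (y) x 50 mm high; point at its centre. Loose.
Mind the look-alikes: they are no part of the job. Leave any blue look-alike of the part that bears sweeper_grip alone.

How it is judged (in metres and radians):
On the way:
1. all five offcuts lie in the pan, past its lip (x of channel_a_mid in the frame of pan between -0.066 and 0.09 m and y of channel_a_mid in the frame of pan between -0.122 and 0.122 m and z of each of channel_a_mid, channel_b_mid, angle_mid, tube_mid, bar_mid in the frame of pan below 0.045 m and x of channel_b_mid in the frame of pan between -0.066 and 0.09 m and y of channel_b_mid in the frame of pan between -0.122 and 0.122 m and x of angle_mid in the frame of pan between -0.066 and 0.09 m and y of angle_mid in the frame of pan between -0.122 and 0.122 m and x of tube_mid in the frame of pan between -0.066 and 0.09 m and y of tube_mid in the frame of pan between -0.122 and 0.122 m and x of bar_mid in the frame of pan between -0.066 and 0.09 m and y of bar_mid in the frame of pan between -0.122 and 0.122 m), for 0.2 s.
At the end, for the whole second after the job is handed in: The centre of every offcut is inside the pan's walls, at least 24 mm in from the outer edge of the lip, below 45 mm and at rest; the sweeper stands at rest, upright within 0.1 rad, on its pad, the middles of both its ends within 42 mm of the pad's long centre line and within 103 mm of its short one (all of step 1 and linear speed of each of channel_a, channel_b, angle, tube, bar below 0.03 m/s and x of sweeper_end_l in the frame of pad between -0.042 and 0.042 m and y of sweeper_end_l in the frame of pad between -0.103 and 0.103 m and z of sweeper_end_l in the frame of pad between -0.002 and 0.012 m and x of sweeper_end_r in the frame of pad between -0.042 and 0.042 m and y of sweeper_end_r in the frame of pad between -0.103 and 0.103 m and z of sweeper_end_r in the frame of pad between -0.002 and 0.012 m and angle between sweeper_grip's own z axis and vertical below 0.1 rad and linear speed of sweeper below 0.02 m/s); the robot touches nothing.
It fails at once if the gripper or arm touches an offcut (contact force between any of the fingers, the arm and channel_a above 0.5 N or contact force between any of the fingers, the arm and channel_b above 0.5 N or contact force between any of the fingers, the arm and angle above 0.5 N or contact force between any of the fingers, the arm and tube above 0.5 N or contact force between any of the fingers, the arm and bar above 0.5 N).
It fails at once if a bystander (frame, channel length, parts bin) is moved more than 20 mm (distance of any of frame_mid, channel_stock_mid, parts_bin_mid from where it was at the start of the episode above 0.02 m).
It also fails if it takes over 64 s, if anything falls off the work surface, if the arm or the gripper's body presses on something with over 40 N, if the wrist force passes 120 N, or if a joint passes its speed limit or range.

## Working session

There is one attempt and no reset: what is moved stays moved. The work goes in short steps, Python scripts to look and compute and a shell command to move; the robot and the scene stay as the last step left them, time stands still between calls to the robot, and variables do not carry over. Pictures are saved under pics/ and viewed, and the job is handed in when it is done.

```bash
ls; mkdir -p pics; cat > h.py <<'E'
import numpy as np, cv2, json
from cell import readout, read_camera, camera_params, sign_off, spot_in, pinpoint, env
def snap(c,f):
    im=read_camera(c); cv2.imwrite('pics/'+f+'.png',cv2.cvtColor(im,cv2.COLOR_RGB2BGR)); return im
def w(c,p):
    P=camera_params(c); R=cv2.Rodrigues(np.array(P['rvec'],float))[0]
    return R.T@(np.array(p)-np.array(P['tvec']).ravel())
def px(c,X):
    P=camera_params(c); R=cv2.Rodrigues(np.array(P['rvec'],float))[0]
    q=R@np.array(X,float)+np.array(P['tvec']).ravel(); a=q[:2]/q[2]; a=a*(1+P['k1']*(a@a))
    return np.array([P['fx']*a[0]+P['cx'],P['fy']*a[1]+P['cy']])
def ray(c,u,z):
    P=camera_params(c); R=cv2.Rodrigues(np.array(P['rvec'],float))[0]
    d=np.array([(u[0]-P['cx'])/P['fx'],(u[1]-P['cy'])/P['fy']]); a=d.copy()
    for _ in range(20): a=d/(1+P['k1']*(a@a))
    o=-R.T@np.array(P['tvec']).ravel(); v=R.T@np.array([a[0],a[1],1]); return o+v*(z-o[2])/v[2]
E
python3 - <<'E'
from h import *
o=readout.get_obs(); print({k:np.round(v,3).tolist() for k,v in o.items()}); print(env.grip_point_offset)
for c in('scene','top','wrist'): snap(c,c+'0')
print(camera_params('wrist'))
for c in('top','scene'):
  for n in ['pan','pad','sweeper_grip','sweeper_end_l','sweeper_end_r','channel_a_mid','channel_b_mid','angle_mid','tube_mid','bar_mid','frame_mid','channel_stock_mid','parts_bin_mid']:
    print(c,n,[(round(r['score'],2),np.round(w(c,r['at']),3).tolist(),np.round(px(c,w(c,r['at']))).tolist()) for r in pinpoint(c,n)][:4])
print(readout.get_obs()['time_s'])
E
```

```text
pics
{'time_s': 0.0, 'qpos': [67.616, 18.439, -4.016, 83.176, 1.297, 78.54, -3.261], 'joint_velocities': [-0.066, 0.117, 0.093, 0.032, -0.003, 0.007, 0.031], 'effort': [-0.0, -49.128, -0.404, -31.253, -0.064, 0.044, 0.0], 'tool_pos': [0.256, -0.597, 0.184], 'tool_rot': [-86.057, 89.89, 117.136], 'force': [0.356, 0.596, 0.069], 'wrist_torque': [0.011, 0.016, -0.024], 'grip_width': 0.087}
0.0187
{'fx': 300.2720182286655, 'fy': 300.2720182286655, 'cx': 283.7494841495876, 'cy': 212.6315772001976, 'k1': -0.06744713539354823, 'hand_eye': array([[-2.83225776e-05, -2.92902758e-01,  9.56142235e-01,
        -2.00685807e-01],
       [ 9.99999644e-01, -8.14321938e-04, -2.19836093e-04,
        -4.28567838e-04],
       [ 8.42998196e-04,  9.56141889e-01,  2.92902677e-01,
        -8.07721916e-02],
       [ 0.00000000e+00,  0.00000000e+00,  0.00000000e+00,
         1.00000000e+00]])}
top pan [(0.73, [0.594, 0.306, 0.003], [126.0, 186.0])]
top pad [(0.65, [0.469, -0.368, 0.0], [383.0, 235.0])]
top sweeper_grip [(0.95, [0.709, -0.359, 0.077], [382.0, 136.0]), (0.9, [0.252, -0.445, 0.076], [424.0, 323.0
[... 2050 characters left out ...]
.57, [0.495, -0.113, 0.012], [286.0, 221.0])]
scene channel_b_mid [(0.54, [0.575, -0.1, 0.009], [288.0, 248.0])]
scene angle_mid [(0.63, [0.779, 0.057, 0.022], [354.0, 328.0]), (0.47, [0.644, -0.091, 0.009], [289.0, 271.0])]
scene tube_mid [(0.44, [0.496, -0.119, 0.01], [283.0, 222.0])]
scene bar_mid [(0.63, [0.526, -0.033, 0.009], [316.0, 233.0])]
scene frame_mid [(0.8, [0.772, -0.155, 0.058], [254.0, 309.0])]
scene channel_stock_mid [(0.78, [0.385, 0.073, 0.018], [357.0, 192.0]), (0.52, [0.78, 0.056, 0.021], [354.0, 329.0])]
scene parts_bin_mid [(0.74, [0.779, 0.056, 0.023], [354.0, 328.0]), (0.65, [0.385, 0.074, 0.016], [357.0, 193.0]), (0.3, [0.521, -0.355, -0.001], [192.0, 226.0])]
1.45
```

View pics/top0.png

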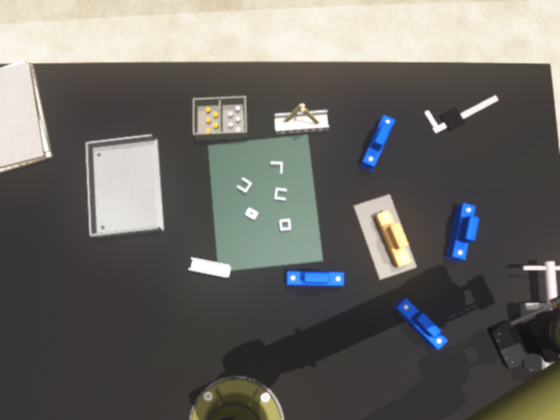

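View pics/scene0.png

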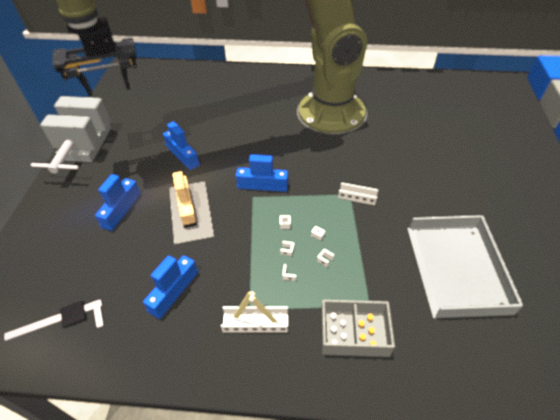

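```bash
python3 - <<'E'
from h import *
a=cv2.imread('pics/top0.png')[150:330,330:510]; b=cv2.imread('pics/scene0.png')[130:310,80:280]
cv2.imwrite('pics/crop0.png',np.hstack([cv2.resize(a,(400,400),interpolation=2),cv2.resize(b,(400,400),interpolation=2)]))
E
```

```text
(no output)
```

View pics/crop0.png

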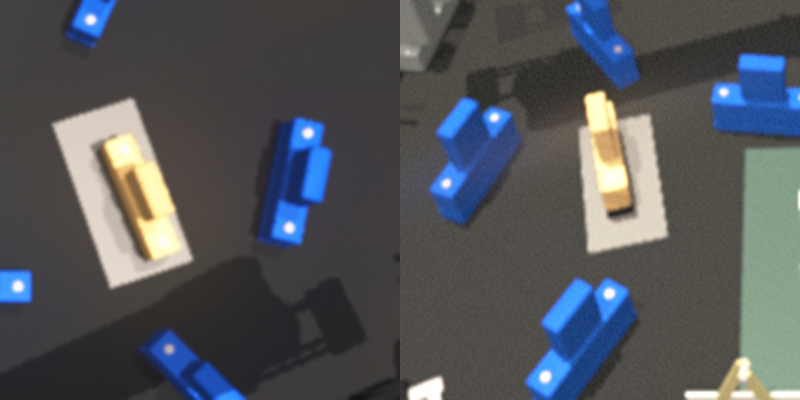

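The candidates for `sweeper_grip` are four blue blocks, at top px (378,140), (465,232), (315,278) and (424,323), and one wooden block at (395,238). The wooden one stands on the grey pad and fits "plywood, starts on the pad". The enlarged crop confirms this, so the blue ones stay untouched. The pan at (126,186) has its mouth towards the right, which is world -y. Next I'll measure the yaws.

```bash
python3 - <<'E'
from h import *
T='top'
def seg(n,p,q,z):
    a,b=ray(T,p,z),ray(T,q,z); d=b-a; print(n,a.round(3),b.round(3),'len',np.linalg.norm(d).round(3),'yaw',np.degrees(np.arctan2(d[1],d[0])).round(1))
s=.45
seg('sweep dots',(330+123*s,150+148*s),(330+162*s,150+240*s),.05)
seg('pad L',(330+53*s,150+124*s),(330+111*s,150+287*s),.004)
seg('pad R',(330+134*s,150+98*s),(330+192*s,150+262*s),.004)
im=cv2.imread('pics/top0.png')
cv2.imwrite('pics/pan.png',cv2.resize(im[120:250,70:200],(600,600),interpolation=2))
cv2.imwrite('pics/off.png',cv2.resize(im[85:285,180:340],(640,800),interpolation=2)[:,:])
E
```

```text
sweep dots [ 0.51  -0.366  0.05 ] [ 0.407 -0.406  0.05 ] len 0.11 yaw -158.6
pad L [ 0.545 -0.294  0.004] [ 0.357 -0.357  0.004] len 0.199 yaw -161.5
pad R [ 0.577 -0.39   0.004] [ 0.386 -0.451  0.004] len 0.2 yaw -162.4
```

View pics/pan.png

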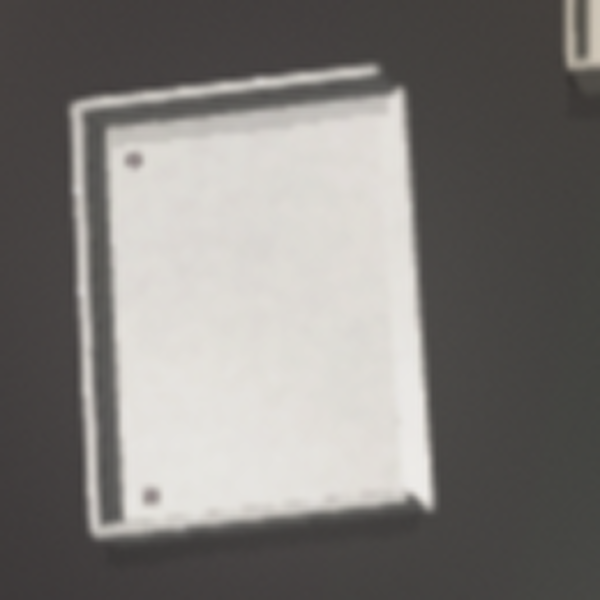

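```bash
python3 - <<'E'
from h import *
from scipy.spatial.transform import Rotation as Ro
T='top';s=130/600
a=ray(T,(70+405*s,120+88*s),0);b=ray(T,(70+433*s,120+510*s),0)
c=ray(T,(70+72*s,120+103*s),.04);d=ray(T,(70+95*s,120+533*s),.04)
print('lip',a.round(3),b.round(3),'back',c.round(3),d.round(3))
v=a-b; print('lip yaw',np.degrees(np.arctan2(v[1],v[0])),np.linalg.norm(v)); v=c-d; print('back yaw',np.degrees(np.arctan2(v[1],v[0])),np.linalg.norm(v))
o=readout.get_obs(); R=Ro.from_euler('xyz',o['tool_rot'],degrees=True).as_matrix(); print(R.round(3)); print('jaw yaw',np.degrees(np.arctan2(R[1,1],R[0,1])))
for n in ['sweeper_grip','sweeper_end_l','sweeper_end_r']:
  print(n,[(round(r['score'],2),np.round(w(T,r['at']),3).tolist()) for r in pinpoint(T,n)])
E
```

```text
lip [0.726 0.23  0.   ] [0.477 0.2   0.   ] back [0.704 0.41  0.04 ] [0.457 0.377 0.04 ]
lip yaw 6.802794097461487 0.25055963824163247
back yaw 7.670681115366634 0.24869844906492403
[[-0.     0.394 -0.919]
 [-0.    -0.919 -0.394]
 [-1.     0.     0.   ]]
jaw yaw -66.80420705104754
sweeper_grip [(0.95, [0.709, -0.359, 0.077]), (0.9, [0.252, -0.445, 0.076]), (0.77, [0.459, -0.385, 0.079]), (0.67, [0.358, -0.191, 0.081])]
sweeper_end_l [(0.93, [0.644, -0.329, -0.004]), (0.92, [0.399, -0.409, 0.0]), (0.87, [0.196, -0.498, -0.004]), (0.85, [0.775, -0.384, -0.0]), (0.84, [0.299, -0.397, -0.002]), (0.75, [0.355, -0.26, -0.001]), (0.74, [0.522, -0.36, 0.005]), (0.73, [0.407, -0.545, -0.004])]
sweeper_end_r [(0.93, [0.644, -0.329, -0.004]), (0.92, [0.399, -0.409, 0.0]), (0.87, [0.196, -0.498, -0.004]), (0.85, [0.775, -0.384, -0.0]), (0.84, [0.299, -0.397, -0.002]), (0.75, [0.355, -0.26, -0.001]), (0.74, [0.522, -0.36, 0.005]), (0.73, [0.407, -0.545, -0.004])]
```

View pics/off.png

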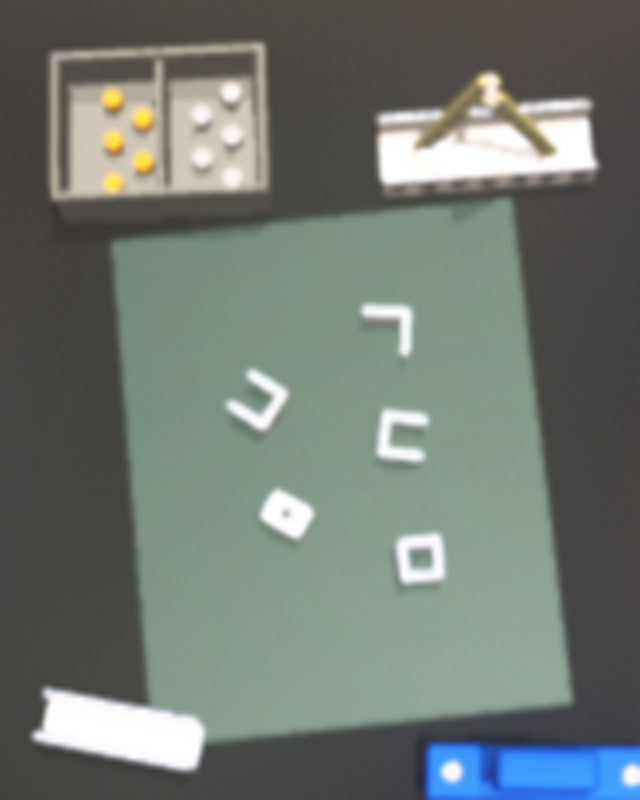

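The geometry is clear. First I'll move above the sweeper and turn the jaws square to it.

```bash
python3 -m pendant '{"xyz":[[0.04,0.042,0],[0.041,0.043,0],[0.041,0.043,0],[0.041,0.043,0],[0.041,0.042,0],[0,0,0],[0,0,0]],"turn":[-0.028,0,0,0,0,0,0]}' 1 40; python3 - <<'E'
from h import *
snap('wrist','w1');print(readout.get_obs()['tool_pos'])
E
```

```text
time_s: 2.48
tool_pos: [0.4632, -0.3779, 0.1853]
tool_rot: [87.7, 89.9, -71.0]
force: [-0.8, -0.7, -0.2]
grip_width: 0.0871
[ 0.46373929 -0.37731946  0.18532514]
```

View pics/w1.png

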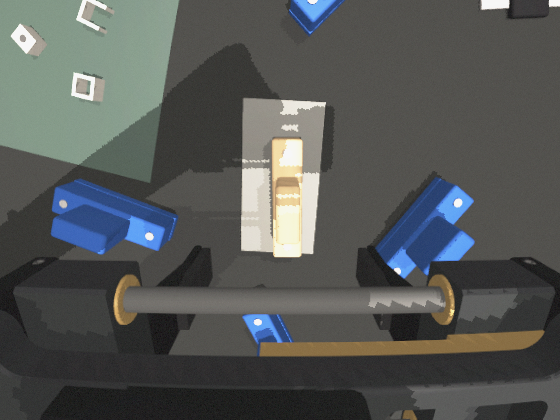

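The wooden tab sits at px (288,215), midway between the fingers, and its long axis is vertical in the picture, so the jaws are square. I'll descend and grip.

```bash
python3 -m pendant '{"xyz":[[-0.002,-0.003,-0.02],[-0.001,-0.003,-0.03],[0,0,-0.03],[0,0,-0.025],[0,0,-0.012],[0,0,0]],"turn":[0,0,0,0,0,0]}' 1 40; python3 -m pendant '{"xyz":[[0,0,0],[0,0,0],[0,0,0],[0,0,0],[0,0,0],[0,0,0]],"turn":[0,0,0,0,0,0]}' 0 40
```

```text
time_s: 3.28
tool_pos: [0.4542, -0.3926, 0.0661]
tool_rot: [87.5, 89.7, -72.0]
force: [0.3, 0.1, 0.7]
grip_width: 0.0872
time_s: 4.03
tool_pos: [0.4561, -0.3944, 0.07]
tool_rot: [103.9, 89.4, -55.6]
force: [-0.2, 0.6, 0.3]
grip_width: 0.0348
```

```bash
python3 -m pendant '{"xyz":[[0,0,0],[0,0,0],[0,0,0],[0,0,0]],"turn":[0,0,0,0]}' 0 40;  python3 - <<'E'
from h import *
snap('wrist','w2')
E
```

```text
time_s: 4.53
tool_pos: [0.4561, -0.3941, 0.07]
tool_rot: [104.0, 89.4, -55.6]
force: [0.3, 0.2, 0.3]
grip_width: 0.0232
```

View pics/w2.png

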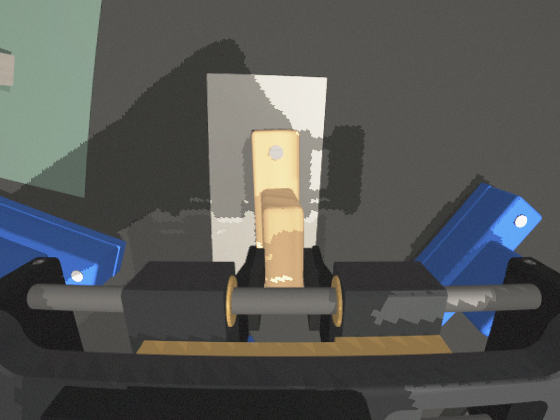

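```bash
python3 -m pendant '{"xyz":[[0,0,0.02],[0,0,0.03],[0.02,0.03,0],[0.02,0.03,0],[0.025,0.035,0],[0.025,0.035,0],[0.025,0.035,0],[0.02,0.03,0],[0,0,0]],"turn":[0,0,-0.06,-0.07,-0.07,-0.07,-0.06,-0.04,0]}'; cat >> h.py <<'E'
from scipy.spatial.transform import Rotation as Ro
def jaw():
    o=readout.get_obs(); R=Ro.from_euler('xyz',o['tool_rot'],degrees=True).as_matrix(); print('tcp',np.round(o['tool_pos'],4),'sweep yaw',round(np.degrees(np.arctan2(R[1,1],R[0,1]))+90,2),'tilt axis',R[:,0].round(3),'F',np.round(o['force'],1),'t',o['time_s'],'w',round(o['grip_width'],4))
E
python3 - <<'E'
from h import *
jaw();snap('top','t3')
for n in ['sweeper_grip','sweeper_end_l']:
  print(n,[(round(r['score'],2),np.round(w('top',r['at']),3).tolist()) for r in pinpoint('top',n)])
E
```

```text
time_s: 5.7
tool_pos: [0.5938, -0.1944, 0.1299]
tool_rot: [118.2, 89.2, -63.5]
force: [-0.6, -0.3, -2.3]
grip_width: 0.023
tcp [ 0.5938 -0.1944  0.1299] sweep yaw -1.73 tilt axis [ 0.006 -0.012 -1.   ] F [-0.6 -0.3 -2.3] t 5.7 w 0.023
sweeper_grip [(0.9, [0.71, -0.358, 0.079]), (0.89, [0.48, -0.556, 0.078]), (0.79, [0.254, -0.446, 0.074])]
sweeper_end_l [(0.93, [0.2, -0.496, -0.004]), (0.88, [0.646, -0.326, -0.003]), (0.72, [0.546, -0.577, -0.002]), (0.69, [0.298, -0.399, 0.001]), (0.65, [0.77, -0.385, 0.0]), (0.6, [0.408, -0.545, -0.006])]
```

View pics/t3.png

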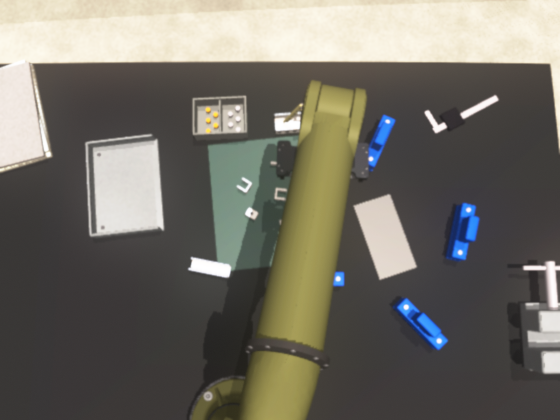

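The top view shows the sweeper lifted off the pad at (385,237), but the arm hides it. I'll check with the scene and wrist cameras.

```bash
python3 - <<'E'
from h import *
a=snap('scene','s4');b=snap('wrist','w4')
for n in ['sweeper_grip','sweeper_end_l']:
  print(n,[(round(r['score'],2),np.round(w('scene',r['at']),3).tolist()) for r in pinpoint('scene',n)])
cv2.imwrite('pics/m4.png',np.hstack([cv2.resize(a[100:380,180:420],(400,467)),cv2.resize(b,(400,467))])[:,:,::-1])
E
```

```text
sweeper_grip [(0.98, [0.252, -0.447, 0.076]), (0.96, [0.476, -0.555, 0.074]), (0.95, [0.598, -0.197, 0.143]), (0.89, [0.713, -0.354, 0.083]), (0.59, [0.359, -0.192, 0.077]), (0.28, [0.53, -0.193, 0.061])]
sweeper_end_l [(0.9, [0.648, -0.328, -0.003]), (0.73, [0.408, -0.541, -0.005]), (0.72, [0.544, -0.576, 0.002]), (0.71, [0.357, -0.119, -0.003]), (0.71, [0.775, -0.386, 0.002]), (0.69, [0.664, -0.195, 0.062]), (0.69, [0.3, -0.401, -0.004]), (0.59, [0.527, -0.193, 0.066]), (0.57, [0.202, -0.493, -0.0])]
```

View pics/m4.png

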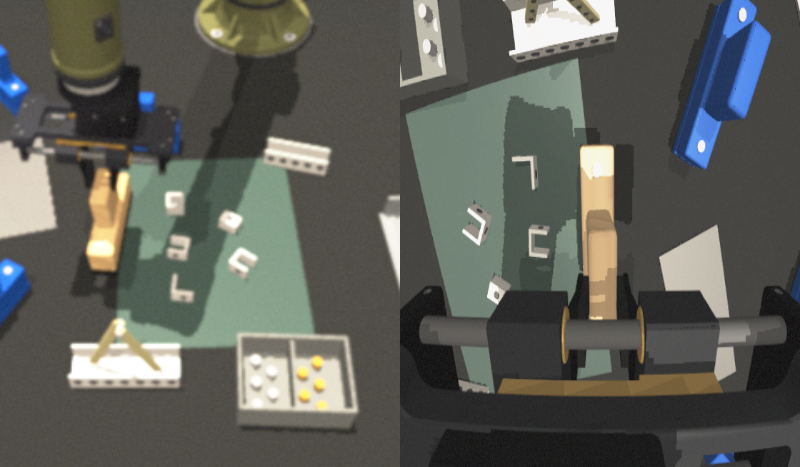

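The sweeper is held level with its centre at about (0.597,-0.194), bottom at z≈0.063 and yaw ≈ -1°. The offcuts are untouched. I'll line up lane 1, which takes the angle and both channels, and lower the sweeper.

```bash
python3 -m pendant '{"xyz":[[0.01,0.006,0],[0.009,0.006,-0.02],[0,0,-0.02],[0,0,-0.012],[0,0,0],[0,0,0]],"turn":[0.015,0.01,0,0,0,0]}';python3 - <<'E'
from h import *
jaw()
E
```

```text
time_s: 6.8
tool_pos: [0.6112, -0.1873, 0.0716]
tool_rot: [102.1, 89.2, -78.6]
force: [-0.6, -0.6, -2.0]
grip_width: 0.0228
tcp [ 0.6112 -0.1873  0.0716] sweep yaw -0.67 tilt axis [ 0.003 -0.013 -1.   ] F [-0.6 -0.6 -2. ] t 6.8 w 0.0228
```

```bash
python3 -m pendant '{"xyz":[[0.002,0.008,-0.003],[0,0.015,0],[0,0.02,0],[0,0.02,0],[0,0.02,0],[0,0.02,0]],"turn":[0,0,0,0,0,0]}';python3 - <<'E'
from h import *
jaw();a=snap('scene','s5');b=snap('wrist','w5')
cv2.imwrite('pics/m5.png',np.hstack([cv2.resize(a[100:380,180:420],(400,467)),cv2.resize(b,(400,467))])[:,:,::-1])
E
```

```text
time_s: 7.55
tool_pos: [0.6143, -0.0769, 0.0708]
tool_rot: [115.9, 89.2, -64.7]
force: [0.2, -1.1, -1.7]
grip_width: 0.0227
tcp [ 0.6143 -0.0769  0.0708] sweep yaw -0.66 tilt axis [ 0.006 -0.013 -1.   ] F [ 0.2 -1.1 -1.7] t 7.55 w 0.0227
```

View pics/m5.png

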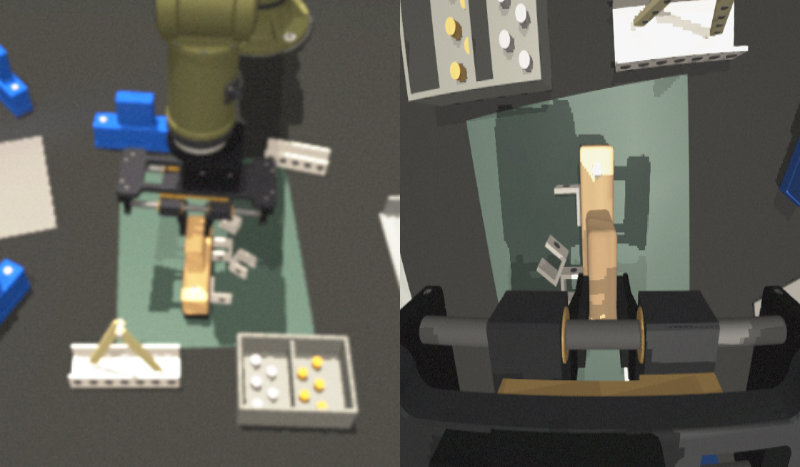

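Angle, channel_a and channel_b sit ahead of the face, and the left end clears the tube. I'll carry on.

```bash
python3 -m pendant '{"xyz":[[0,0.02,0],[0,0.02,0],[0,0.02,0],[0,0.02,0],[0,0.02,0],[0,0.02,0]],"turn":[0,0,0,0,0,0]}';python3 - <<'E'
from h import *
jaw();a=snap('scene','s6');b=snap('wrist','w6')
cv2.imwrite('pics/m6.png',np.hstack([cv2.resize(a[100:380,240:480],(400,467)),cv2.resize(b,(400,467))])[:,:,::-1])
E
```

```text
time_s: 8.4
tool_pos: [0.6142, 0.0511, 0.0707]
tool_rot: [117.1, 89.2, -63.5]
force: [-0.3, -0.1, -3.1]
grip_width: 0.0228
tcp [0.6142 0.0511 0.0707] sweep yaw -0.63 tilt axis [ 0.006 -0.013 -1.   ] F [-0.3 -0.1 -3.1] t 8.4 w 0.0228
```

View pics/m6.png

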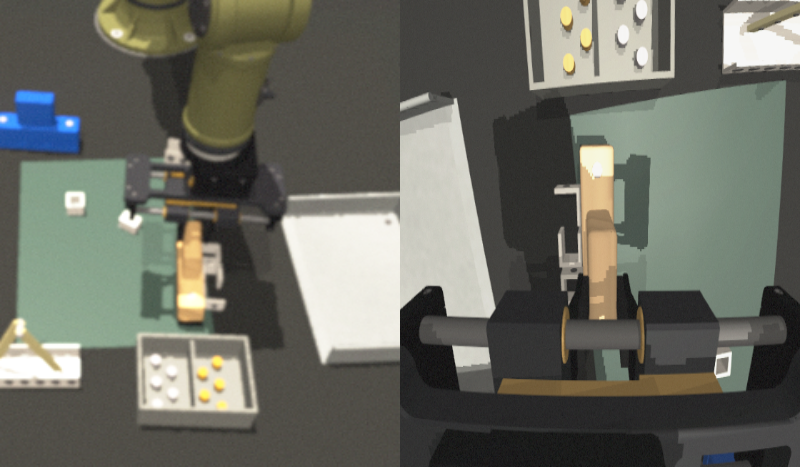

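```bash
python3 -m pendant '{"xyz":[[0,0.02,0],[0,0.02,0],[0,0.02,0],[0,0.02,0.001],[0,0.02,0.001],[0,0.02,0],[0,0.02,0],[0,0.02,0],[0,0.018,0],[0,0,0]],"turn":[0,0,0.03,0.03,0.03,0.03,0,0,0,0]}';python3 - <<'E'
from h import *
jaw();a=snap('scene','s7');b=snap('wrist','w7')
cv2.imwrite('pics/m7.png',np.hstack([cv2.resize(a[140:420,320:560],(400,467)),cv2.resize(b,(400,467))])[:,:,::-1])
E
```

```text
time_s: 9.75
tool_pos: [0.613, 0.2453, 0.0728]
tool_rot: [122.9, 89.3, -50.1]
force: [-0.1, 0.6, -2.6]
grip_width: 0.0228
tcp [0.613  0.2453 0.0728] sweep yaw 7.01 tilt axis [ 0.007 -0.009 -1.   ] F [-0.1  0.6 -2.6] t 9.75 w 0.0228
```

View pics/m7.png

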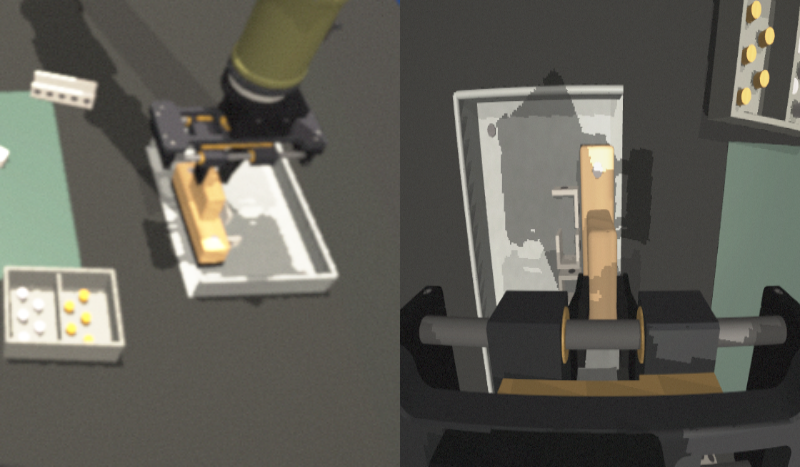

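```bash
python3 -m pendant '{"xyz":[[-0.001,0.01,0],[-0.001,0.008,0],[0,0,0],[0.002,-0.02,0.01],[0.002,-0.02,0.03],[0,-0.02,0.025],[-0.01,-0.04,0],[-0.01,-0.04,0],[-0.01,-0.04,0],[-0.01,-0.04,0]],"turn":[0,0,0,0,0,0,0,-0.06,-0.06,-0.06]}';python3 - <<'E'
from h import *
jaw();snap('scene','s8')
for n in ['channel_a_mid','channel_b_mid','angle_mid','tube_mid','bar_mid']:
  print(n,[(round(r['score'],2),np.round(w('scene',r['at']),3).tolist()) for r in pinpoint('scene',n)])
E
```

```text
time_s: 11.1
tool_pos: [0.5767, 0.0235, 0.145]
tool_rot: [125.3, 88.8, -58.9]
force: [-0.5, 0.4, -3.1]
grip_width: 0.0225
tcp [0.5767 0.0235 0.145 ] sweep yaw -4.19 tilt axis [ 0.011 -0.018 -1.   ] F [-0.5  0.4 -3.1] t 11.1 w 0.0225
channel_a_mid [(0.53, [0.602, 0.298, 0.012])]
channel_b_mid [(0.67, [0.497, -0.12, 0.01]), (0.41, [0.564, 0.292, 0.011]), (0.37, [0.525, -0.031, 0.012])]
angle_mid [(0.65, [0.634, 0.301, 0.01])]
tube_mid [(0.41, [0.497, -0.119, 0.009])]
bar_mid [(0.42, [0.526, -0.034, 0.008])]
```

View pics/s8.png

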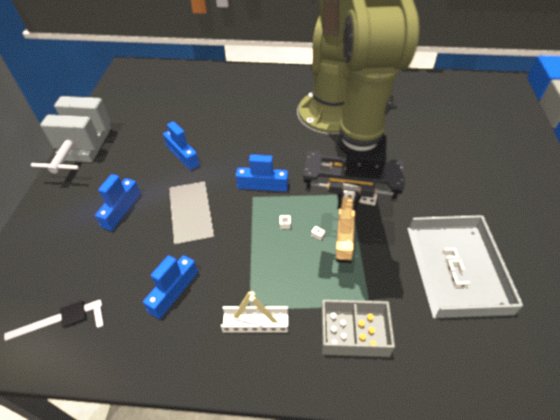

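Three offcuts lie in the pan at (455,265), and the tube and bar are untouched at (285,222) and (318,232). Next is the start of lane 2.

```bash
python3 -m pendant '{"xyz":[[-0.016,-0.04,0],[-0.016,-0.04,0],[-0.016,-0.04,0],[-0.014,-0.035,0],[-0.01,-0.025,-0.01],[0,0,-0.02],[0,0,0]],"turn":[-0.03,-0.03,0,0,0,0,0]}';python3 - <<'E'
from h import *
jaw()
E
```

```text
time_s: 12.28
tool_pos: [0.5056, -0.1477, 0.1158]
tool_rot: [139.3, 88.9, -47.0]
force: [-0.6, -0.5, -2.0]
grip_width: 0.0227
tcp [ 0.5056 -0.1477  0.1158] sweep yaw -6.27 tilt axis [ 0.013 -0.014 -1.   ] F [-0.6 -0.5 -2. ] t 12.275 w 0.0227
```

```bash
python3 -m pendant '{"xyz":[[-0.003,-0.02,0],[-0.003,-0.02,0],[0,0,-0.018],[0,0,-0.018],[0,0,-0.006],[0,0,0],[0,0,0]],"turn":[-0.02,-0.01,0,0,0,0,0]}';python3 - <<'E'
from h import *
jaw();a=snap('scene','s9');b=snap('wrist','w9')
cv2.imwrite('pics/m9.png',np.hstack([cv2.resize(a[100:380,180:420],(400,467)),cv2.resize(b,(400,467))])[:,:,::-1])
E
```

```text
time_s: 13.15
tool_pos: [0.5011, -0.1897, 0.0732]
tool_rot: [144.3, 88.8, -43.7]
force: [0.2, 0.9, -2.6]
grip_width: 0.0228
tcp [ 0.5011 -0.1897  0.0732] sweep yaw -7.97 tilt axis [ 0.016 -0.015 -1.   ] F [ 0.2  0.9 -2.6] t 13.15 w 0.0228
```

View pics/m9.png

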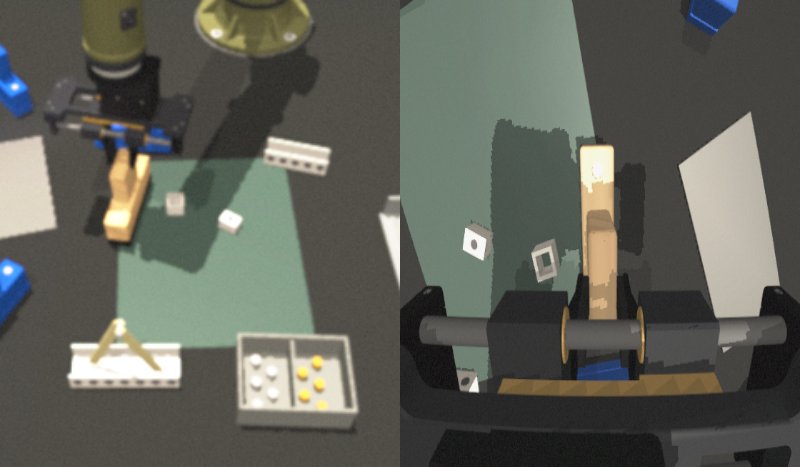

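```bash
python3 -m pendant '{"xyz":[[0.003,0.015,-0.002],[0.003,0.02,0],[0.003,0.02,0],[0.003,0.02,0],[0.003,0.02,0],[0.003,0.02,0],[0.003,0.02,0],[0.003,0.02,0]],"turn":[0,0,0,0,0,0,0,0]}';python3 - <<'E'
from h import *
jaw();a=snap('scene','s10');b=snap('wrist','w10')
cv2.imwrite('pics/m10.png',np.hstack([cv2.resize(a[100:380,200:440],(400,467)),cv2.resize(b,(400,467))])[:,:,::-1])
E
```

```text
time_s: 14.25
tool_pos: [0.5277, -0.0225, 0.0737]
tool_rot: [154.4, 88.5, -33.4]
force: [0.4, 0.4, -2.7]
grip_width: 0.0226
tcp [ 0.5277 -0.0225  0.0737] sweep yaw -7.79 tilt axis [ 0.021 -0.014 -1.   ] F [ 0.4  0.4 -2.7] t 14.25 w 0.0226
```

View pics/m10.png

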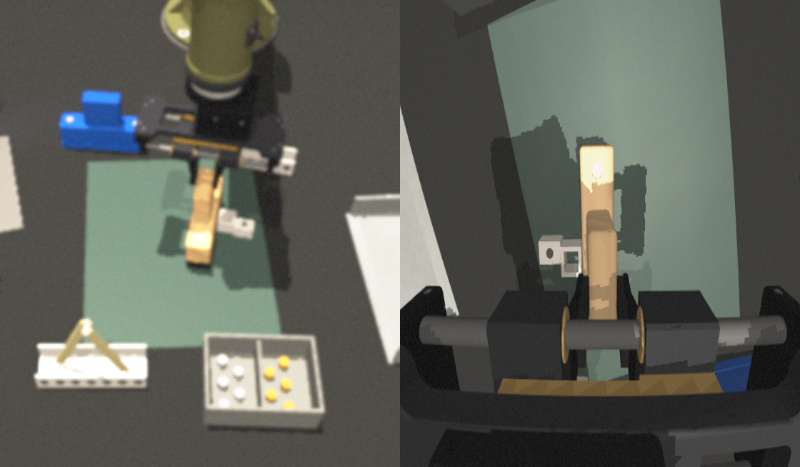

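The tube and bar ride at the middle of the face. I'll carry on while turning square to the pan.

```bash
python3 -m pendant '{"xyz":[[0.004,0.02,0],[0.004,0.02,0],[0.004,0.02,0],[0.004,0.02,0],[0.004,0.02,0],[0.004,0.02,0],[0.004,0.02,0],[0.004,0.02,0]],"turn":[0,0,0,0.03,0.03,0.03,0.03,0.03]}';python3 - <<'E'
from h import *
jaw();a=snap('scene','s11');b=snap('wrist','w11')
cv2.imwrite('pics/m11.png',np.hstack([cv2.resize(a[140:420,320:560],(400,467)),cv2.resize(b,(400,467))])[:,:,::-1])
E
```

```text
time_s: 15.35
tool_pos: [0.5609, 0.1421, 0.0742]
tool_rot: [150.1, 88.4, -28.6]
force: [0.0, 0.0, -3.1]
grip_width: 0.0225
tcp [0.5609 0.1421 0.0742] sweep yaw 1.34 tilt axis [ 0.024 -0.013 -1.   ] F [ 0.   0.  -3.1] t 15.35 w 0.0225
```

View pics/m11.png

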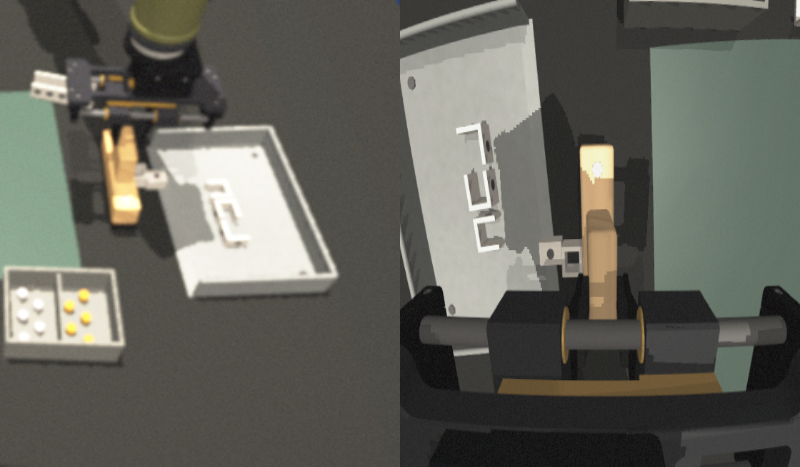

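```bash
python3 -m pendant '{"xyz":[[0.002,0.02,0],[0.002,0.02,0],[0,0.02,0],[0,0.02,0],[0,0.02,0],[-0.001,0.01,0],[0,0,0]],"turn":[0.03,0.03,0.03,0,0,0,0]}';python3 - <<'E'
from h import *
jaw();a=snap('scene','s12');b=snap('wrist','w12')
cv2.imwrite('pics/m12.png',np.hstack([cv2.resize(a[140:420,320:560],(400,467)),cv2.resize(b,(400,467))])[:,:,::-1])
E
```

```text
time_s: 16.32
tool_pos: [0.563, 0.2625, 0.074]
tool_rot: [153.7, 88.5, -19.2]
force: [-0.5, -0.5, -2.0]
grip_width: 0.0227
tcp [0.563  0.2625 0.074 ] sweep yaw 7.16 tilt axis [ 0.025 -0.009 -1.   ] F [-0.5 -0.5 -2. ] t 16.325 w 0.0227
```

View pics/m12.png

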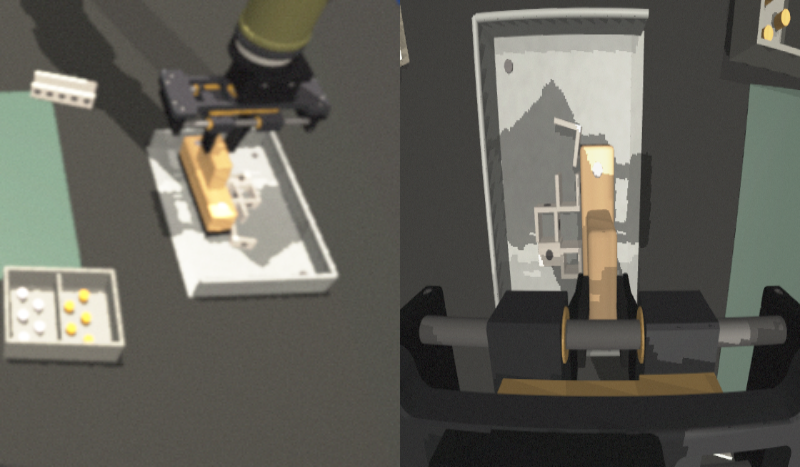

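All five look to be inside. I'll back off, lift and check.

```bash
python3 -m pendant '{"xyz":[[0.001,-0.02,0],[0.001,-0.02,0.01],[0,-0.02,0.03],[0,-0.03,0.03],[-0.005,-0.05,0],[-0.01,-0.05,0],[-0.01,-0.05,0],[-0.01,-0.05,0],[-0.01,-0.05,0]],"turn":[0,0,0,0,0.03,0.03,0.03,0.03,0.03]}';python3 - <<'E'
from h import *
jaw();a=snap('scene','s13');b=snap('top','t13')
P=np.array([.591,.305])
for c in('scene','top'):
  for n in ['channel_a_mid','channel_b_mid','angle_mid','tube_mid','bar_mid']:
    print(c,n,[(round(r['score'],2),np.round(w(c,r['at']),3).tolist(),(np.array([[-.127,.992],[-.992,-.127]])@(w(c,r['at'])[:2]-P)).round(3).tolist()) for r in pinpoint(c,n)])
cv2.imwrite('pics/m13.png',np.hstack([cv2.resize(a[180:340,400:560],(400,400)),cv2.resize(b[110:250,60:200],(400,400))])[:,:,::-1])
E
```

```text
time_s: 17.55
tool_pos: [0.516, -0.1075, 0.1469]
tool_rot: [137.8, 88.2, -27.1]
force: [0.2, -0.3, -2.7]
grip_width: 0.0224
tcp [ 0.516  -0.1075  0.1469] sweep yaw 15.1 tilt axis [ 0.029 -0.015 -0.999] F [ 0.2 -0.3 -2.7] t 17.55 w 0.0224
scene channel_a_mid [(0.7, [0.6, 0.307, 0.015], [0.0, -0.009])]
scene channel_b_mid [(0.43, [0.572, 0.331, 0.012], [0.028, 0.015])]
scene angle_mid [(0.7, [0.636, 0.311, 0.013], [0.001, -0.045]), (0.61, [0.473, -0.375, -0.002], [-0.659, 0.204])]
scene tube_mid [(0.57, [0.545, 0.294, 0.015], [-0.005, 0.047])]
scene bar_mid [(0.51, [0.547, 0.322, 0.013], [0.023, 0.041])]
top channel_a_mid [(0.42, [0.601, 0.306, 0.013], [-0.001, -0.01])]
top channel_b_mid [(0.59, [0.571, 0.329, 0.008], [0.027, 0.017])]
top angle_mid [(0.59, [0.637, 0.312, 0.015], [0.001, -0.047])]
top tube_mid [(0.55, [0.543, 0.295, 0.014], [-0.004, 0.049])]
top bar_mid [(0.6, [0.549, 0.323, 0.012], [0.023, 0.039])]
```

View pics/m13.png

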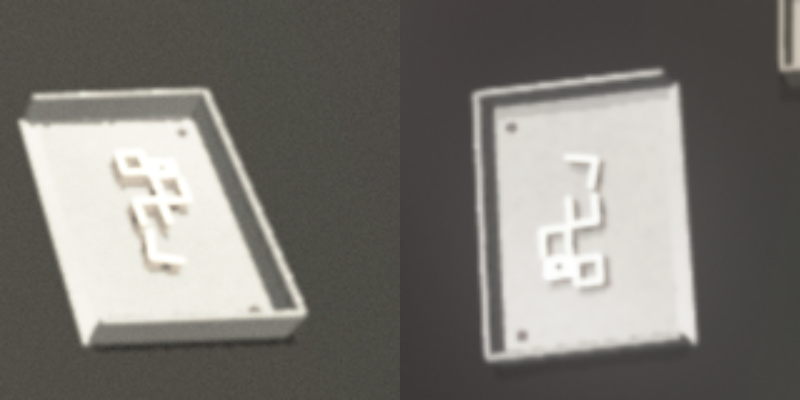

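All five lie well past the lip: in the pan frame x is between -0.005 and +0.028, and |y| ≤ 0.049. Now I'll carry the sweeper back to its pad.

```bash
python3 -m pendant '{"xyz":[[-0.01,-0.05,0],[-0.01,-0.05,0],[-0.01,-0.05,0],[-0.01,-0.05,0],[-0.008,-0.04,0],[0,0,0],[0,0,0]],"turn":[0.03,0.02,0,0,0,0,0]}';python3 - <<'E'
from h import *
from scipy.spatial import cKDTree
jaw()
im=cv2.imread('pics/t3.png'); g=im[190:285,345:425].astype(int)
m=((g.min(2)>90)&(g.max(2)-g.min(2)<60)).astype(np.uint8)
c=max(cv2.findContours(m,0,1)[0],key=cv2.contourArea); r=cv2.minAreaRect(c); B=cv2.boxPoints(r)+[345,190]
W=np.array([ray('top',p,.004)[:2] for p in B]); print(W.round(3),W.mean(0).round(4))
for i in range(4): d=W[(i+1)%4]-W[i]; print(np.linalg.norm(d).round(3),np.degrees(np.arctan2(d[1],d[0])).round(1))
a=snap('scene','s14')
for n in ['sweeper_grip','sweeper_end_l']:
  print(n,[(round(r['score'],2),np.round(w('scene',r['at']),3).tolist()) for r in pinpoint('scene',n)])
E
```

```text
time_s: 19.02
tool_pos: [0.4698, -0.3449, 0.1462]
tool_rot: [140.4, 88.2, -20.7]
force: [0.2, 1.3, -2.1]
grip_width: 0.0229
tcp [ 0.4698 -0.3449  0.1462] sweep yaw 18.91 tilt axis [ 0.03  -0.011 -0.999] F [ 0.2  1.3 -2.1] t 19.025 w 0.0229
[[ 0.547 -0.29 ]
 [ 0.584 -0.391]
 [ 0.387 -0.453]
 [ 0.352 -0.355]] [ 0.4676 -0.3723]
0.107 -70.0
0.206 -162.5
0.104 109.5
0.205 18.3
sweeper_grip [(0.91, [0.478, -0.559, 0.075]), (0.74, [0.361, -0.192, 0.078]), (0.64, [0.249, -0.447, 0.074]), (0.63, [0.711, -0.355, 0.081]), (0.61, [0.476, -0.34, 0.157]), (0.36, [0.591, 0.303, -0.003])]
sweeper_end_l [(0.83, [0.544, -0.579, 0.004]), (0.79, [0.359, -0.12, -0.002]), (0.79, [0.772, -0.386, 0.001]), (0.66, [0.408, -0.54, -0.002]), (0.64, [0.362, -0.26, -0.001]), (0.63, [0.408, -0.362, 0.077]), (0.61, [0.54, -0.311, 0.081]), (0.57, [0.303, -0.398, -0.002]), (0.55, [0.204, -0.495, 0.002]), (0.27, [0.592, 0.304, -0.002])]
```

View pics/s14.png

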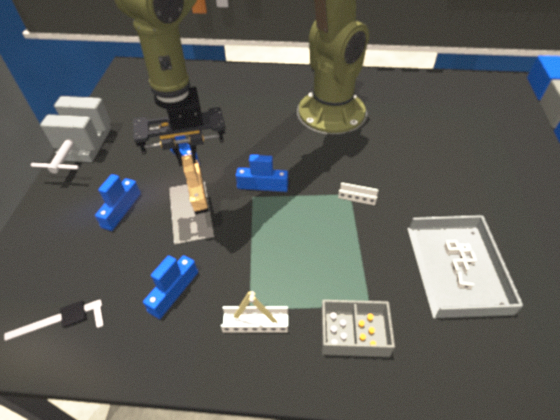

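Pad centre is (0.4675,-0.3725) at yaw 18°. The sweeper centre is now about (0.474,-0.337), so I'll shift across and lower.

```bash
python3 -m pendant '{"xyz":[[-0.003,-0.014,0],[-0.003,-0.014,0],[0,0,-0.02],[0,0,-0.02],[0,0,-0.015],[0,0,0],[0,0,0]],"turn":[-0.01,0,0,0,0,0,0]}';python3 - <<'E'
from h import *
jaw();a=snap('scene','s15');b=snap('wrist','w15')
for n in ['sweeper_grip','sweeper_end_l']:
  print(n,[(round(r['score'],2),np.round(w('scene',r['at']),3).tolist()) for r in pinpoint('scene',n) if abs(w('scene',r['at'])[0]-.468)<.1 and abs(w('scene',r['at'])[1]+.37)<.1])
cv2.imwrite('pics/m15.png',np.hstack([cv2.resize(a[110:270,120:280],(400,400)),cv2.resize(b,(400,400))])[:,:,::-1])
E
```

```text
time_s: 20.05
tool_pos: [0.4639, -0.3776, 0.0915]
tool_rot: [135.2, 88.0, -26.4]
force: [-0.9, -0.3, -2.6]
grip_width: 0.0227
tcp [ 0.4639 -0.3776  0.0915] sweep yaw 18.36 tilt axis [ 0.032 -0.016 -0.999] F [-0.9 -0.3 -2.6] t 20.05 w 0.0227
sweeper_grip [(0.73, [0.466, -0.372, 0.104])]
sweeper_end_l [(0.85, [0.403, -0.395, 0.021]), (0.72, [0.535, -0.345, 0.024])]
```

View pics/m15.png

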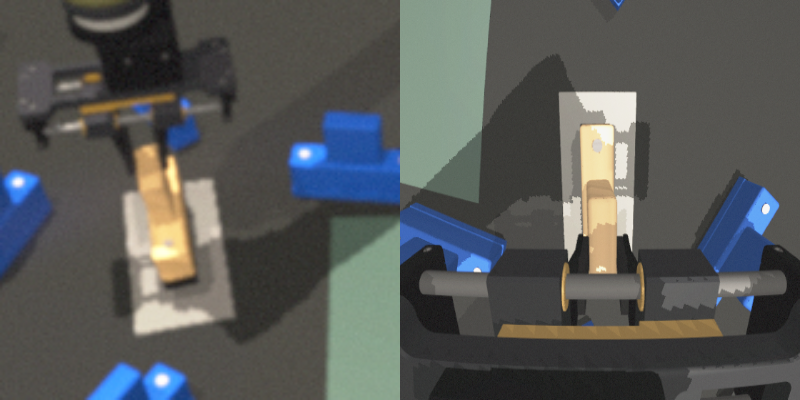

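The sweeper is centred over the pad at (0.468,-0.371), yaw about 19°. I'll lower it the rest of the way.

```bash
python3 -m pendant '{"xyz":[[0,0,-0.008],[0,0,-0.005],[0,0,-0.003],[0,0,0],[0,0,0]],"turn":[0,0,0,0,0]}'; python3 -m pendant '{"xyz":[[0,0,-0.002],[0,0,0]],"turn":[0,0]}'
```

```text
time_s: 20.88
tool_pos: [0.4642, -0.3772, 0.0749]
tool_rot: [135.0, 87.9, -26.5]
force: [-0.7, -0.1, -2.3]
grip_width: 0.0226
time_s: 21.12
tool_pos: [0.4644, -0.3774, 0.073]
tool_rot: [134.8, 87.9, -26.8]
force: [0.4, -0.2, -2.8]
grip_width: 0.0226
```

```bash
python3 -m pendant '{"xyz":[[0,0,-0.002],[0,0,0]],"turn":[0,0]}'; python3 -m pendant '{"xyz":[[0,0,-0.002],[0,0,0]],"turn":[0,0]}'
```

```text
time_s: 21.38
tool_pos: [0.4646, -0.3775, 0.0711]
tool_rot: [134.8, 87.9, -26.8]
force: [-0.9, -0.5, -1.9]
grip_width: 0.0227
time_s: 21.62
tool_pos: [0.4662, -0.3773, 0.0702]
tool_rot: [135.7, 87.7, -25.8]
force: [-1.2, 0.1, -1.3]
grip_width: 0.0226
```

Contact has begun, as the load has dropped. I'll release the grip.

```bash
python3 -m pendant '{"xyz":[[0,0,-0.001],[0,0,0]],"turn":[0,0]}'; python3 -m pendant '{"xyz":[[0,0,0],[0,0,0],[0,0,0],[0,0,0],[0,0,0],[0,0,0],[0,0,0],[0,0,0],[0,0,0],[0,0,0]],"turn":[0,0,0,0,0,0,0,0,0,0]}' 1 10; python3 - <<'E'
from h import *
jaw();b=snap('wrist','w16')
E
```

```text
time_s: 21.88
tool_pos: [0.4667, -0.3772, 0.07]
tool_rot: [135.8, 87.7, -25.7]
force: [0.1, 0.3, -0.8]
grip_width: 0.0229
time_s: 23.12
tool_pos: [0.4657, -0.3783, 0.0695]
tool_rot: [134.0, 87.7, -27.6]
force: [0.0, 0.1, 0.9]
grip_width: 0.0868
tcp [ 0.4657 -0.3783  0.0695] sweep yaw 18.39 tilt axis [ 0.036 -0.019 -0.999] F [0.  0.1 0.9] t 23.125 w 0.0868
```

View pics/w16.png

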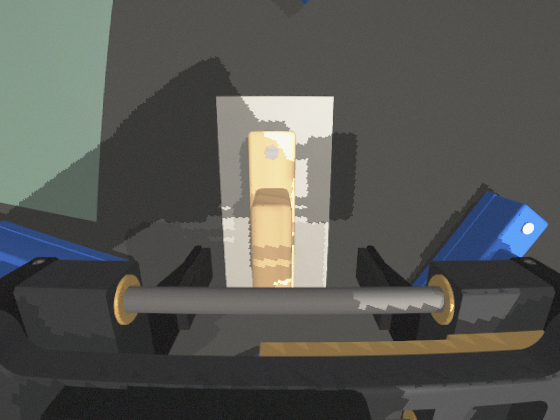

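The fingers are open and clear on both sides, and the sweeper sits centrally on the pad. I'll rise straight up and move aside.

```bash
python3 -m pendant '{"xyz":[[0,0,0.02],[0,0,0.03],[0,0,0.035],[0,0,0.035],[0,0,0.03],[-0.03,-0.03,0],[-0.04,-0.04,0],[-0.04,-0.04,0],[-0.04,-0.04,0],[0,0,0]],"turn":[0,0,0,0,0,0,0,0,0,0]}';python3 -m pendant '{"xyz":[[0,0,0],[0,0,0]],"turn":[0,0]}';  python3 - <<'E'
from h import *
jaw();a=snap('scene','s17');b=snap('top','t17')
for c in('scene','top'):
  for n in ['sweeper_grip','sweeper_end_l','channel_a_mid','channel_b_mid','angle_mid','tube_mid','bar_mid','frame_mid','channel_stock_mid','parts_bin_mid']:
    print(c,n,[(round(r['score'],2),np.round(w(c,r['at']),3).tolist()) for r in pinpoint(c,n) if n[:3]!='swe' or np.hypot(*(w(c,r['at'])[:2]-[.468,-.372]))<.1])
cv2.imwrite('pics/m17.png',np.hstack([cv2.resize(a,(400,300)),cv2.resize(b,(400,300))])[:,:,::-1])
cv2.imwrite('pics/n17.png',np.hstack([cv2.resize(a[130:260,120:250],(400,400)),cv2.resize(b[180:290,340:450],(400,400))])[:,:,::-1])
# predicted pad-frame ends
E
```

```text
time_s: 24.42
tool_pos: [0.3105, -0.5303, 0.2249]
tool_rot: [132.1, 87.6, -29.2]
force: [0.9, 0.6, 0.6]
grip_width: 0.0869
time_s: 24.68
tool_pos: [0.3117, -0.5293, 0.2248]
tool_rot: [133.7, 87.6, -27.5]
force: [0.1, 0.3, 0.2]
grip_width: 0.0871
tcp [ 0.3117 -0.5293  0.2248] sweep yaw 18.69 tilt axis [ 0.037 -0.019 -0.999] F [0.1 0.3 0.2] t 24.675 w 0.0871
scene sweeper_grip [(0.87, [0.469, -0.366, 0.079])]
scene sweeper_end_l [(0.92, [0.534, -0.346, -0.0]), (0.88, [0.402, -0.393, 0.002])]
scene channel_a_mid [(0.75, [0.598, 0.308, 0.012])]
scene channel_b_mid [(0.53, [0.574, 0.335, 0.011]), (0.53, [0.6, 0.309, 0.012]), (0.33, [0.534, -0.344, 0.002])]
scene angle_mid [(0.56, [0.637, 0.312, 0.012])]
scene tube_mid [(0.44, [0.545, 0.296, 0.013])]
scene bar_mid [(0.64, [0.55, 0.321, 0.013])]
scene frame_mid [(0.73, [0.769, -0.153, 0.061])]
scene channel_stock_mid [(0.71, [0.402, -0.394, -0.001]), (0.62, [0.383, 0.073, 0.018])]
scene parts_bin_mid [(0.71, [0.78, 0.057, 0.022]), (0.46, [0.77, -0.157, 0.057])]
top sweeper_grip [(0.82, [0.469, -0.369, 0.081])]
top sweeper_end_l [(0.95, [0.533, -0.35, 0.004]), (0.55, [0.406, -0.389, 0.001])]
top channel_a_mid [(0.61, [0.382, 0.069, 0.015]), (0.52, [0.6, 0.308, 0.011])]
top channel_b_mid [(0.63, [0.569, 0.329, 0.007])]
top angle_mid [(0.61, [0.635, 0.312, 0.014])]
top tube_mid [(0.43, [0.546, 0.298, 0.015])]
top bar_mid [(0.42, [0.551, 0.325, 0.013])]
top frame_mid [(0.62, [0.77, -0.16, 0.057])]
top channel_stock_mid [(0.9, [0.382, 0.069, 0.012])]
top parts_bin_mid [(0.96, [0.775, 0.061, 0.025])]
```

View pics/m17.png

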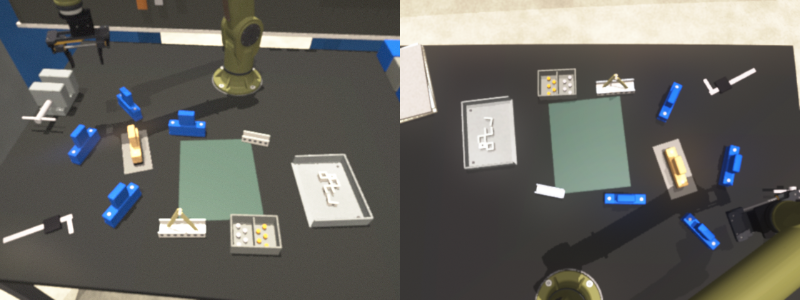

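View pics/n17.png

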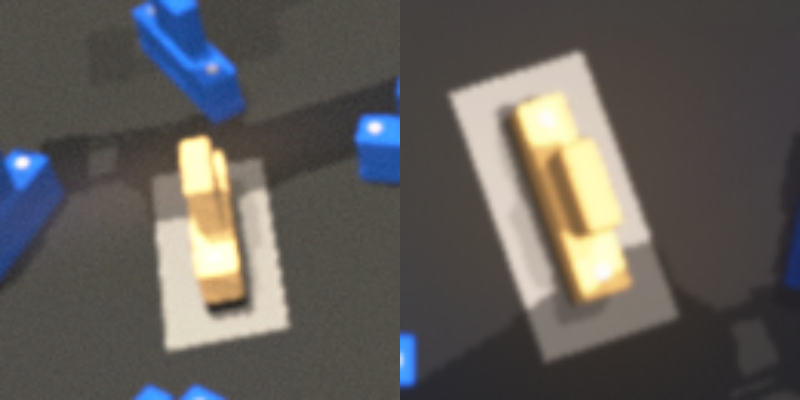

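The sweeper stands upright and centred on the pad. All five offcuts are in the pan, the bystanders are where they were, and the arm is clear, so I'm handing in.

```bash
python3 -c "
from h import *
print(sign_off())"
```

```text
the job is handed in; nothing more can be done
None
```

I swept all five offcuts into the catch pan in two passes, stood the plywood sweeper back on its pad, and handed in at about 26 s of the 64 s allowed. The first pass took the angle and both channels; the second took the tube and bar.

- **Offcuts:** both overhead cameras put all five on the pan floor, at x of about -5 to +28 mm in the pan frame and within 49 mm of its middle. Only the sweeper was seen to touch them.
- **Sweeper:** it stands upright, centred on the pad to within a few mm and aligned with its length, ends at bench height. The blue look-alikes were not touched.
- **Bystanders:** the frame, channel length and parts bin read within about 6 mm of their starting positions, which is roughly the networks' error.
- **Robot:** it was clear of everything at the end, with no notable forces.

No check failed. The networks gave a few false reports, such as "channel_stock" at a sweeper end and "channel_a" at the stock channel; I set these aside after comparing them with the pictures. The tool had picked up a tilt of about 0.04 rad by the time I let go, but the sweeper settled flat.

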